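# Hang the test kiln's door on its lift-off hinge and shut it

### The arm

A 6-joint arm with a two-finger parallel gripper is mounted at the origin on a cart in front of the work surface, level with it; the furniture and walls round the work are solid. World frame = base frame: x ahead of the robot, y to its left, z up, the work surface at z = 0. Lengths are in m, angles in rad, forces in N, time in s.
With the tool pointing down it reaches from about 0.275 to 0.825 m from the base axis. Payload 4.9 kg.
Tool frame: the origin (TCP) lies midway between the tips of the shut fingers; the grasp point (between the pads) lies 19 mm behind it (grip_point_offset is the distance from the TCP to the grasp point, in m); z points along the fingers, x is the direction in which the jaws open and shut, and the axes are right-handed (so a half turn about z gives the same grasp; the last joint's range is limited). The gripper opens to 85 mm and grips with 20 to 120 N. Pads are 22 mm wide; open, the fingers measure 114 mm over their backs; the gripper's body (76 mm by 85 mm) begins 54 mm behind the grasp point. The pads swing forward as they close: fully open they stand 13 mm farther back than shut.
Start: joints at [1.179, 0.326, -0.193, 1.052, 0, 1.437], TCP at [0.14, 0.532, 0.231] pointing down, gripper open.
Joint ranges: [-2.65, 2.65], [-0.97, 1.79], [-1.3, 1.35], [-1.93, 2.1], [-1.47, 1.37], [-3.14, 3.14]. Speed limits (rad/s): [2.57, 2.57, 3.14, 3.14, 3.14, 3.14].

### API

Orientations are given as a rotation vector (axis times angle).
In Python, from cell import * gives the robot as it stands. Calls block until the motion is done:
- movep(position, orientation): joint-space move of the TCP to a pose.
- move_l(position, velocity=0.15, rot=None, until_force=None): straight line of the TCP; rot=None keeps the orientation; velocity is the mean speed in m/s. With until_force (N) it stops when the force on the tool has changed by that much, and returns True; else False.
- set_joints(angles): joint-space move.
- let_go() and grab(newtons=None): open the fingers fully, or close them until they stop; newtons is the grip in N (None keeps the last).
- sleep(seconds).
- ik(position, orientation): joint angles nearest the present ones, or None.
- get_state(): the state.
- grab_frame(name): name is "scene" or "top" or "wrist"; returns a dict with "img" (480x640x3 uint8, red, green, blue), "fx", "fy", "cx", "cy" (pixels), "cam_to_world" (4x4, takes a point from camera to world coordinates); the wrist camera has in their place "T_tool_cam" (4x4, takes a point from camera to tool coordinates, whose origin is the TCP and whose axes are the tool frame's). Camera axes: x right, y down, z forward; pixel columns grow to the right and rows downward; lengths in m; the calibration is good to about 2 mm. The wrist camera is an equidistant fisheye: a pixel r from the principal point sees the ray r / f radians off the axis. A picture is of the moment at which its call begins: read the wrist's pose just before it. There is no depth.
A pose or a line that the arm cannot do raises MotionError and nothing moves.
- sign_off(): hands the job in, once; it reports no verdict.
Trained networks look in the newest picture that a camera, given by its name, has taken for a name from the list of things; names that differ only in an ending like _2 or _b are one class to them, and where a whole thing is asked for, a point or a joint stands for the part that bears it (a point fixed in the world has none). Each returns a list of dicts, best first, with "score" (0 to 1); they miss things now and then, are a little off and sometimes report something else, mostly with a low value. They report only what shows in the picture. A call takes as long as a camera call.
- spot_in(camera, name): "centre" ([column, row] in pixels, amid what is visible of it).
- silhouettes(camera, name): "mask" (480x640 bool, what is visible of it) and "centre" ([column, row] in pixels, amid what is visible of it).
- tip_of(camera, name): "centre" ([column, row] in pixels: a listed point, or the origin of a listed thing).
The state is a dict: "clock": time; "q": joint angles; "joint_velocities": joint speeds; "tau": joint torques, N m; "position": TCP position; "eef_rot": TCP orientation; "contact_force": force on the tool from outside, world axes, zero at the start; "wrist_torque": the same for the moment, N m; "finger_gap": opening from 0.0 (shut) to 1.0 (fully open).
Only numpy, scipy, OpenCV 4.12 (cv2) and the standard library are available. Lean on these libraries where they do the work, as an engineer would, in place of code of your own. Each camera call takes 0.05 s, during which the arm holds its last target.

### The job

The small test kiln's door has been taken off and parked in the wooden rack. Lift it out, lower its two knuckles onto the kiln's two hinge pins, feeling for the pins and never forcing or dropping it, until it hangs fully down on both, then swing it gently shut, fully against the seal, and let go. Leave the kiln shelf in the rack and the things around where they are.

Things in the scene. Friction and masses are not known exactly. Their poses are not given: they have to be found in the camera images.
- kiln: Grey bench-top test kiln, fixed, 200 deep (x) x 210 wide (y) x 205 mm high, with a white fibre-lined chamber open to the front. Origin: centre of its underside; z up; the front faces its -x. Casing front at x = -100 mm, fibre seal round the mouth to x = -104 mm; mouth y -56..56, z 70..170 mm. The hinge strip is on the right front corner (-y).
- seat_low (a point): Nominal place of the lower hinge seat: on the kiln at x -112, y -88.5, z 63 mm, axes as the kiln. A steel strip carries two brackets, one above the other, each with an upright pin on one vertical axis. Oversize screw holes let the strip (both pins) sit up to 7 mm either way along the kiln's y and 4 mm up or down from this (exact along x): different each time, not measured; tight and rigid.
- seat_high (a point): Nominal place of the upper hinge seat, always 94 mm above the lower. Pins: plain, 10 mm thick, flat-topped, 18 mm tall above their seats (2 mm free play in the knuckles). Brackets: 5 mm thick below the seat, reach 8 mm round the axis. The upper bracket overhangs the lower pin: bring the door in level from the front, its knuckle mouths 24 to 50 mm above the nominal seats, then lower it.
- door_mid (a point): Loose kiln door, 0.3 to 0.5 kg: grey upright panel 15 mm thick (x), 165 wide (y), 135 high (z). Point: panel centre. -x: outer face with an upright bar handle, 54 mm long, 25 mm out, 60 mm to +y. +x: inner face with a white fibre plug 80 wide, 72 high, 10 mm thick, centred. Axes parallel to the kiln's when shut; turned +90 deg about z when square open (free edge to the robot).
- door_bore (a point): Centre of the lower mouth of the door's lower knuckle, axes as the door: 92.5 mm to -y and 59.5 mm below the panel's centre. The upper knuckle is on the same axis, 94 mm higher. Knuckles: steel tubes open below, closed on top; outside 22, bore 12, 22 mm tall. Hung fully down, the mouths rest on the seats. The plug lets the door onto the pins only while it stands open.
- door_top (a point): Middle of the door's bare top edge, 67.5 mm above the panel's centre; 15 mm thick, can be pinched from above down to 32 mm below the edge (the plug begins there). The door's mass lies close to below this point. Hung fully down this point is nominally 190 mm above the table (as the seats, 4 mm up or down); parked in the rack it is at 145 mm.
- rack: Fixed wooden rack 150 (x) x 110 (y) x 34 mm high, origin under its centre. Three slots 17 to 18 mm wide, 24 mm deep, run along its y at x = -42.5, 0 and 42.5 mm; slot floors at z = 10 mm. The door stands upright in one of them, the kiln shelf in another.
- shelf_mid (a point): Bystander: centre of a plain buff-grey ceramic kiln shelf (flat slab), 100 x 85 (high) x 11 mm, standing in another slot of the rack.
- bud_vase: Bystander: small bisque vase, 70 mm wide, 112 mm high, origin at its underside.
- brush_rest: Bystander: white wavy brush rest 22 x 103 x 17 mm, origin at its underside.
- bisque_cup_2: Bystander: bisque cup 68 mm wide, 60 mm high, origin at its underside.

How it is judged:
On the way:
1. the door hangs fully down on both pins, upright, still standing open (z of door_bore in the frame of kiln between 0.057 and 0.0695 m and x of door_bore in the frame of kiln between -0.116 and -0.108 m and y of door_bore in the frame of kiln between -0.097 and -0.08 m and angle between door_mid's own z axis and vertical below 0.06 rad and angle between the y axis of door_mid and the y axis of kiln, either way round above 0.25 rad and contact force between door and kiln above 2 N), for 0.2 s.
At the end, for the whole second after the job is handed in: The door hangs on both pins by its own weight, fully down on the seats (knuckle mouth at the lower seat's height and on the hinge axis, within the strip's range of setting and 2.5 mm), upright within 0.06 rad, shut within 0.06 rad of the kiln's front, at rest and released (z of door_bore in the frame of kiln between 0.057 and 0.0695 m and x of door_bore in the frame of kiln between -0.116 and -0.108 m and y of door_bore in the frame of kiln between -0.097 and -0.08 m and angle between door_mid's own z axis and vertical below 0.06 rad and angle between the y axis of door_mid and the y axis of kiln, either way round below 0.06 rad and y of door_mid in the frame of kiln above -0.02 m and linear speed of door below 0.02 m/s and contact force between door and the fingers below 0.1 N and contact force between door and kiln above 2 N); the robot touches nothing.
It fails at once if the door is forced or dropped: more than 60 N between door and kiln (contact force between door and kiln above 60 N).
It fails at once if the kiln shelf is moved more than 20 mm (distance of shelf_mid from where it was at the start of the episode above 0.02 m).
It fails at once if the vase, brush rest or cup is moved more than 30 mm (distance of any of bud_vase, brush_rest, bisque_cup_2 from where it was at the start of the episode above 0.03 m).
It also fails if it takes over 72 s, if anything falls off the work surface, if the arm or the gripper's body presses on something with over 40 N, if the wrist force passes 120 N, or if a joint passes its speed limit or range.

## Working session

There is one attempt and no reset: what is moved stays moved. The work goes in short steps, each a Python script; the robot and the scene stay as the last script left them, time stands still between calls to the robot, and variables do not carry over. Pictures are saved under pics/ and viewed, and the job is handed in when it is done.

```bash
ls; mkdir -p pics; cat > h.py <<'E'
from cell import *
import numpy as np, cv2
from scipy.spatial.transform import Rotation as R
def save(cam,fn):
    f=grab_frame(cam); cv2.imwrite('pics/'+fn,f['img'][:,:,::-1]); return f
E
python3 - <<'E'
from h import *
for c in ['scene','top','wrist']:
    f=save(c,c+'0.png'); print(c,f['fx'],f['cx'],f['cy'],np.round(f.get('cam_to_world',f.get('T_tool_cam')),3).tolist())
    for n in ['kiln','seat_low','seat_high','door_mid','door_bore','door_top','rack','shelf_mid','bud_vase','brush_rest','bisque_cup_2']:
        print(n,[(np.round(d['centre'],1).tolist(),round(d['score'],2)) for d in tip_of(c,n)[:3]])
s=get_state();print({k:np.round(v,3).tolist() for k,v in s.items()})
E
```

```text
pics
scene 443.0958419550761 327.7749935246036 236.7803892749514 [[0.705, -0.458, 0.542, 0.066], [-0.709, -0.456, 0.538, -0.537], [0.001, -0.763, -0.646, 0.727], [0.0, 0.0, 0.0, 1.0]]
kiln [([339.4, 236.4], 0.77), ([232.3, 275.3], 0.52)]
seat_low [([340.3, 258.8], 0.79)]
seat_high [([345.6, 221.1], 0.85), ([383.4, 347.5], 0.16)]
door_mid [([367.4, 324.6], 0.68)]
door_bore [([404.1, 327.7], 0.67), ([341.8, 235.2], 0.55)]
door_top [([372.0, 300.0], 0.76)]
rack [([376.6, 365.5], 0.68)]
shelf_mid [([382.3, 352.1], 0.9), ([378.1, 370.1], 0.24)]
bud_vase [([225.0, 234.6], 0.93)]
brush_rest [([286.3, 319.8], 0.91), ([224.5, 233.9], 0.64)]
bisque_cup_2 [([232.2, 274.1], 0.93), ([401.7, 328.9], 0.69)]
top 477.53289301523665 310.9855233071999 235.46152454057443 [[0.024, -0.992, 0.123, 0.459], [-0.999, -0.027, -0.021, -0.013], [0.024, -0.122, -0.992, 0.949], [0.0, 0.0, 0.0, 1.0]]
kiln [([326.2, 212.7], 0.43)]
seat_low [([322.3, 222.5], 0.98)]
seat_high [([329.0, 214.7], 0.56)]
door_mid [([416.0, 284.0], 0.98)]
door_bore [([421.3, 238.6], 0.75)]
door_top [([424.6, 285.6], 0.89)]
rack [([226.6, 3
[... 198 characters left out ...]
1 242.31582686316693 [[1.0, 0.001, 0.0, 0.001], [-0.001, 0.951, 0.309, -0.078], [-0.0, -0.309, 0.951, -0.142], [0.0, 0.0, 0.0, 1.0]]
kiln []
seat_low []
seat_high []
door_mid [([14.4, 476.5], 0.87)]
door_bore []
door_top []
rack [([20.0, 443.2], 0.86)]
shelf_mid []
bud_vase []
brush_rest [([130.2, 439.2], 0.45)]
bisque_cup_2 [([130.1, 437.1], 0.62)]
{'clock': 1.8, 'q': [1.179, 0.326, -0.193, 1.052, -0.0, 1.437], 'joint_velocities': [0.002, 0.0, 0.0, 0.001, -0.001, 0.001], 'tau': [-0.003, -44.332, 26.275, 0.001, -0.0, 0.0], 'position': [0.14, 0.532, 0.231], 'eef_rot': [2.489, 1.917, -0.0], 'contact_force': [-0.105, -0.934, -0.087], 'wrist_torque': [-0.014, -0.064, 0.009], 'finger_gap': 1.001}
```

View pictures.

View pics/scene0.png

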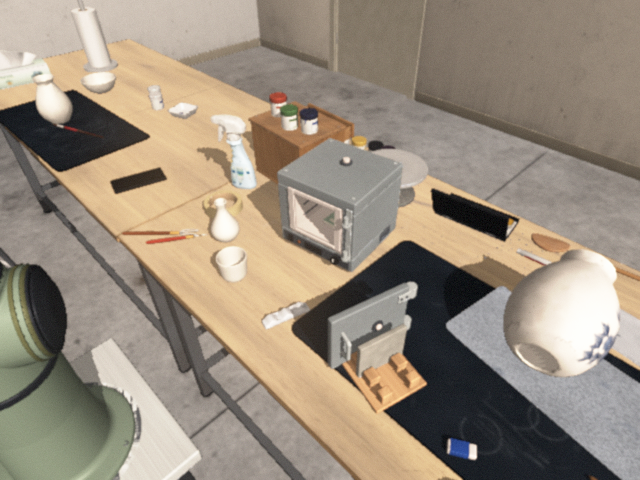

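View pics/top0.png

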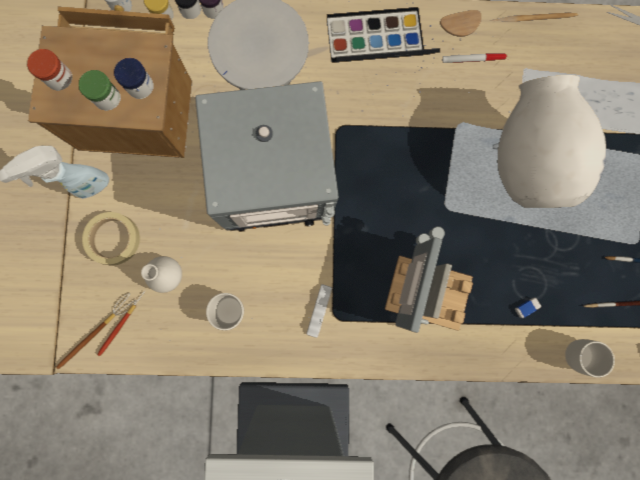

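View pics/wrist0.png

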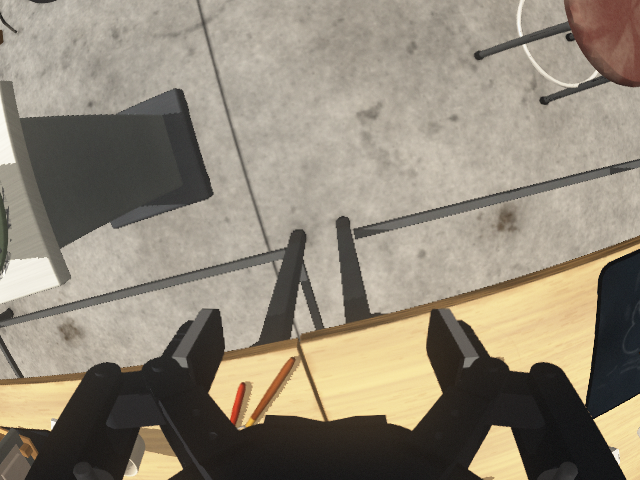

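```bash
cat >> h.py <<'E'
def ray(f,px,pose=None):
    """returns origin, dir world"""
    u=(px[0]-f['cx'])/f['fx']; v=(px[1]-f['cy'])/f['fy']
    if 'T_tool_cam' in f:
        r=np.hypot(u,v); d=np.array([np.sinc(r/np.pi)*u,np.sinc(r/np.pi)*v,np.cos(r)])
        T=pose@f['T_tool_cam']
    else:
        d=np.array([u,v,1.]); T=f['cam_to_world']
    T=np.array(T); d=T[:3,:3]@d; return T[:3,3],d/np.linalg.norm(d)
def proj(f,P,pose=None):
    T=np.array(f['cam_to_world']) if 'cam_to_world' in f else pose@f['T_tool_cam']
    P=np.atleast_2d(P); c=(P-T[:3,3])@T[:3,:3]
    if 'T_tool_cam' in f:
        rho=np.hypot(c[:,0],c[:,1]); th=np.arctan2(rho,c[:,2]); k=th/np.maximum(rho,1e-12)
        u,v=k*c[:,0],k*c[:,1]
    else: u,v=c[:,0]/c[:,2],c[:,1]/c[:,2]
    return np.stack([f['fx']*u+f['cx'],f['fy']*v+f['cy']],1)
def tpose():
    s=get_state(); T=np.eye(4); T[:3,:3]=R.from_rotvec(s['eef_rot']).as_matrix(); T[:3,3]=s['position']; return T
def tri(rays):
    A=np.zeros((3,3));b=np.zeros(3)
    for o,d in rays:
        M=np.eye(3)-np.outer(d,d);A+=M;b+=M@o
    X=np.linalg.solve(A,b); return X,[np.linalg.norm((np.eye(3)-np.outer(d,d))@(X-o)) for o,d in rays]
def atz(r,z): o,d=r; return o+d*(z-o[2])/d[2]
import pickle
E
python3 - <<'E'
from h import *
fs=grab_frame('scene');ft=grab_frame('top')
pickle.dump((fs,ft),open('f0.pkl','wb'))
P={'seat_low':[(340.3,258.8),(322.3,222.5)],'seat_high':[(345.6,221.1),(329,214.7)],'door_mid':[(367.4,324.6),(416,284)],'door_bore':[(404.1,327.7),(421.3,238.6)],'door_top':[(372,300),(424.6,285.6)],'shelf':[(382.3,352.1),(435.1,290.3)],'cup':[(232.2,274.1),(229.2,309.7)]}
for k,(a,b) in P.items():
    X,e=tri([ray(fs,a),ray(ft,b)]);print(k,X.round(4),np.round(e,4))
for px in [(197,97),(322,85),(335,207),(210,222)]: print('kilntop',atz(ray(ft,px),.205).round(4))
E
```

```text
seat_low [ 0.5944 -0.0519  0.0564] [0.0007 0.0007]
seat_high [ 0.5936 -0.0601  0.1668] [0.0027 0.0027]
door_mid [ 0.483  -0.2248  0.0793] [0.0002 0.0002]
door_bore [ 0.5737 -0.2509  0.0123] [0.0014 0.0014]
door_top [ 0.4818 -0.2257  0.1471] [0.0043 0.0043]
shelf [ 0.4737 -0.2694  0.0481] [0.0013 0.0013]
cup [0.4241 0.1245 0.0049] [0.0023 0.0023]
kilntop [0.7722 0.1616 0.205 ]
kilntop [ 0.7996 -0.0405  0.205 ]
kilntop [ 0.5977 -0.0654  0.205 ]
kilntop [0.5682 0.1305 0.205 ]
```

```bash
cat >> h.py <<'E'
def rotv(a,p=0):
    """tool y heads at angle a horizontally, pitched up by p"""
    h=np.array([np.cos(a),np.sin(a),0]);z=np.array([0,0,1.])
    ty=h*np.cos(p)+z*np.sin(p); tz=h*np.sin(p)-z*np.cos(p); tx=np.cross(ty,tz)
    return R.from_matrix(np.stack([tx,ty,tz],1)).as_rotvec()
def look(tag,names):
    sleep(0.3); T=tpose(); f=save('wrist',tag+'.png'); pickle.dump((T,f),open(tag+'.pkl','wb'))
    for n in names: print(tag,n,[(np.round(d['centre'],1).tolist(),round(d['score'],2)) for d in tip_of('wrist',n)[:2]])
E
python3 - <<'E'
from h import *
movep([0.42,0.05,0.30],rotv(.13))
for t,p in [('A',[.50,.01,.22]),('B',[.50,-.12,.22])]:
    movep(p,rotv(.13,.7)); look(t,['seat_low','seat_high','kiln'])
movep([.40,-.21,.28],rotv(-.26)); look('C',['door_top','door_bore','door_mid','rack','shelf_mid'])
print(get_state()['clock'])
E
```

```text
A seat_low [([238.0, 179.9], 0.61), ([18.9, 89.6], 0.28)]
A seat_high [([218.9, 274.2], 0.76), ([566.3, 95.8], 0.39)]
A kiln [([338.1, 199.8], 0.91), ([18.1, 88.1], 0.38)]
B seat_low [([164.6, 79.3], 0.19)]
B seat_high [([390.7, 286.7], 0.9)]
B kiln [([438.4, 212.2], 0.58)]
C door_top [([334.3, 321.6], 0.63)]
C door_bore [([330.4, 338.4], 0.63)]
C door_mid [([332.8, 291.0], 0.95)]
C rack [([295.4, 256.6], 0.71)]
C shelf_mid [([291.6, 281.3], 0.94)]
8.0667
```

View pics/A.png

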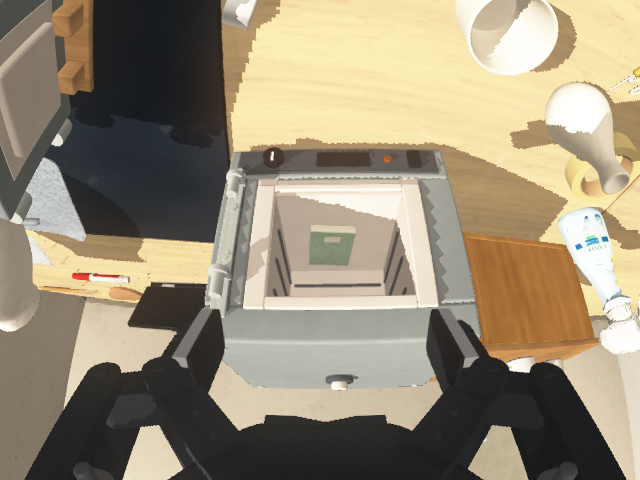

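View pics/B.png

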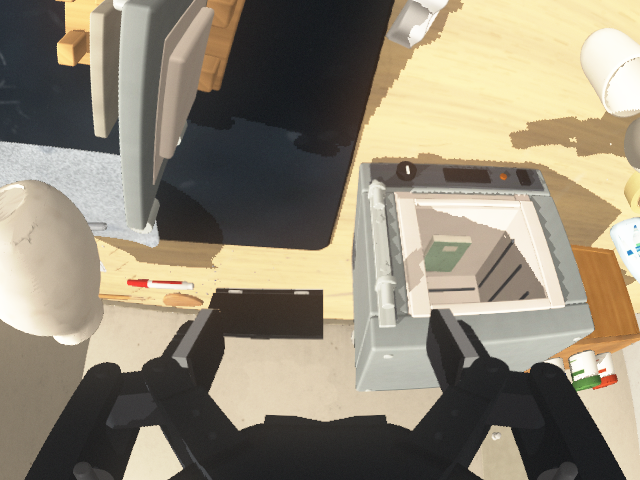

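View pics/C.png

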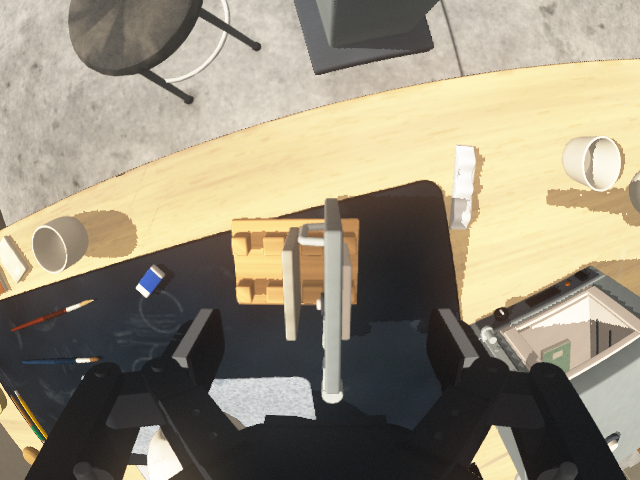

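```bash
python3 - <<'E'
import cv2
a=cv2.imread('pics/A.png')[150:330,180:300];b=cv2.imread('pics/B.png')[150:340,340:440];c=cv2.imread('pics/C.png')[190:410,220:370]
cv2.imwrite('pics/Az.png',cv2.rotate(cv2.resize(a,None,fx=3.2,fy=3.2,interpolation=cv2.INTER_CUBIC),1))
cv2.imwrite('pics/Bz.png',cv2.rotate(cv2.resize(b,None,fx=3,fy=3,interpolation=cv2.INTER_CUBIC),1))
cv2.imwrite('pics/Cz.png',cv2.resize(c,None,fx=2.7,fy=2.7,interpolation=cv2.INTER_CUBIC))
E
```

```text
(no output)
```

View pics/Az.png

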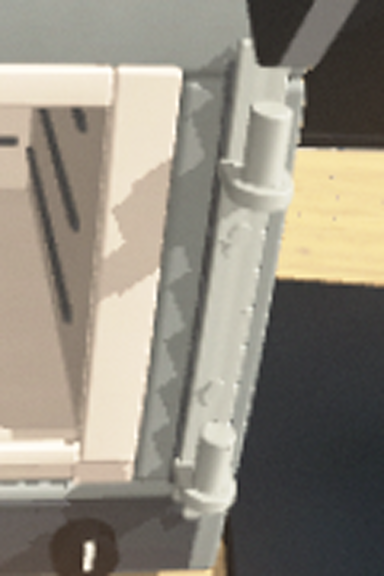

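View pics/Bz.png

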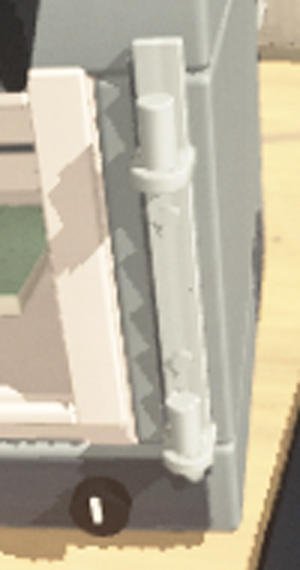

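View pics/Cz.png

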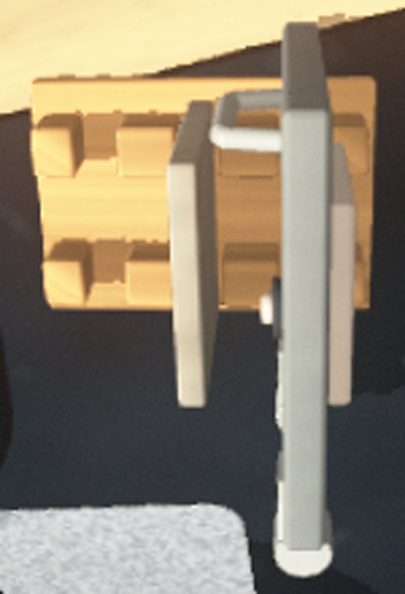

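```bash
cat > fit.py <<'E'
from h import *
from scipy.optimize import least_squares
LA=[pickle.load(open(t+'.pkl','rb')) for t in 'AB']
def pins(p):
    x,y,s=p; return np.array([[x,y,s+.112],[x,y,s+.018],[x,y,s+.094],[x,y,s]])
ob={0:np.array([[215.6,296.6],[232.5,195],[218.1,272.8],[235,176.9]]),1:np.array([[388.3,306],[378.7,207.7],[386,283.3],[377.3,190]])}
fun=lambda p:np.concatenate([(proj(LA[i][1],pins(p),LA[i][0])-ob[i]).ravel() for i in ob])
r=least_squares(fun,[.594,-.055,.063]); print('pin',r.x.round(4),fun(r.x).reshape(-1,2).round(1).tolist())
T,f=pickle.load(open('C.pkl','rb'))
def door(p,zt=.145):
    x,y,a=p; c,s=np.cos(a),np.sin(a); L=np.array([[-.0075,.0825],[.0075,.0825],[-.0075,-.0825],[.0075,-.0825],[0,-.0925-.011]])
    W=np.c_[x+c*L[:,0]-s*L[:,1],y+s*L[:,0]+c*L[:,1],np.full(5,zt)]; W[4,2]=zt-.011; return W
o=np.array([[288,110],[328,108],[287,548],[325,548],[303,577]])/2.7+[220,190]
g=lambda p:(proj(f,door(p),T)-o).ravel()
r=least_squares(g,[.48,-.22,1.31]); print('door',r.x.round(4),g(r.x).reshape(-1,2).round(1).tolist())
E
python3 fit.py
```

```text
pin [ 0.6011 -0.057   0.0607] [[-0.3, -1.4], [-0.5, -0.8], [0.4, 0.5], [-0.0, 1.6], [-0.1, -0.1], [0.3, -1.4], [0.4, 1.1], [-0.0, 0.7]]
door [ 0.4834 -0.2233  1.3163] [[-2.3, -1.0], [2.3, -0.3], [-1.0, 1.7], [0.5, 1.6], [0.5, -1.0]]
```

```bash
cat >> fit.py <<'E'
im=cv2.imread('pics/C.png'); z=5
def crop(x0,y0,w,h,fn,pts):
    c=cv2.resize(im[y0:y0+h,x0:x0+w],None,fx=z,fy=z,interpolation=cv2.INTER_CUBIC)
    for u,v in pts:
        cv2.circle(c,(int((u-x0+.5)*z),int((v-y0+.5)*z)),3,(0,0,255),1)
    cv2.imwrite('pics/'+fn,c)
pp=proj(f,door(r.x),T)
crop(290,190,80,115,'C1.png',pp); crop(290,330,80,80,'C2.png',pp)
E
python3 fit.py; cd pics; python3 -c "
import cv2,numpy as np
a=cv2.imread('C1.png');b=cv2.imread('C2.png');h=max(a.shape[0],b.shape[0]);o=np.zeros((h,800,3),'u1');o[:a.shape[0],:400]=a;o[:b.shape[0],400:]=b;cv2.imwrite('C12.png',o)"
```

```text
pin [ 0.6011 -0.057   0.0607] [[-0.3, -1.4], [-0.5, -0.8], [0.4, 0.5], [-0.0, 1.6], [-0.1, -0.1], [0.3, -1.4], [0.4, 1.1], [-0.0, 0.7]]
door [ 0.4834 -0.2233  1.3163] [[-2.3, -1.0], [2.3, -0.3], [-1.0, 1.7], [0.5, 1.6], [0.5, -1.0]]
```

View pics/C12.png

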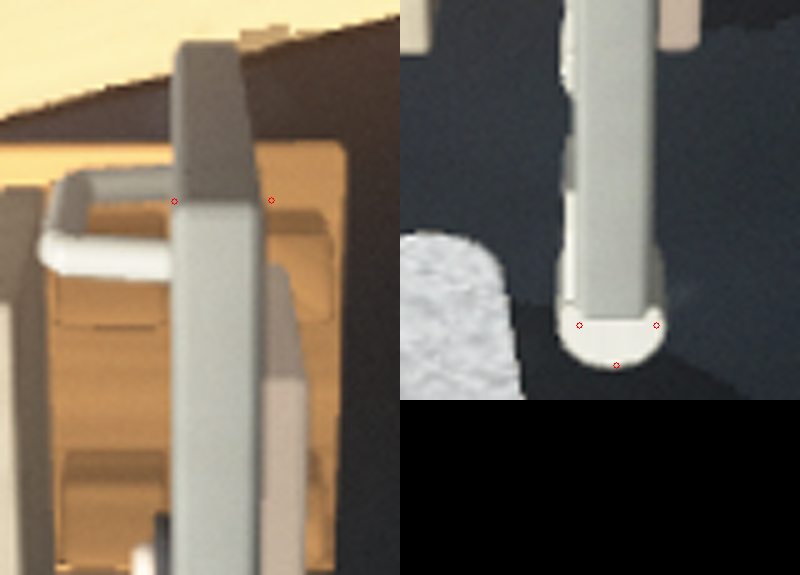

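```bash
python3 - <<'E'
from h import *
a=-.04;h=np.array([np.cos(a),np.sin(a)])
p=np.array([.6011,-.057])-.179*h
movep([.42,-.15,.32],rotv(-.1))
movep([p[0],p[1],.319],rotv(a)); look('D',['seat_high','seat_low'])
print(get_state()['clock'],[proj(pickle.load(open('D.pkl','rb'))[1],[.6011,-.057,.1727],tpose())])
im=cv2.imread('pics/D.png');cv2.imwrite('pics/Dz.png',cv2.resize(im[340:460,270:400],None,fx=5,fy=5,interpolation=cv2.INTER_CUBIC))
E
```

```text
D seat_high [([328.7, 387.2], 0.65), ([189.0, 309.0], 0.55)]
D seat_low [([328.5, 335.3], 0.9)]
9.4 [array([[325.18048125, 395.81275221]])]
```

View pics/Dz.png

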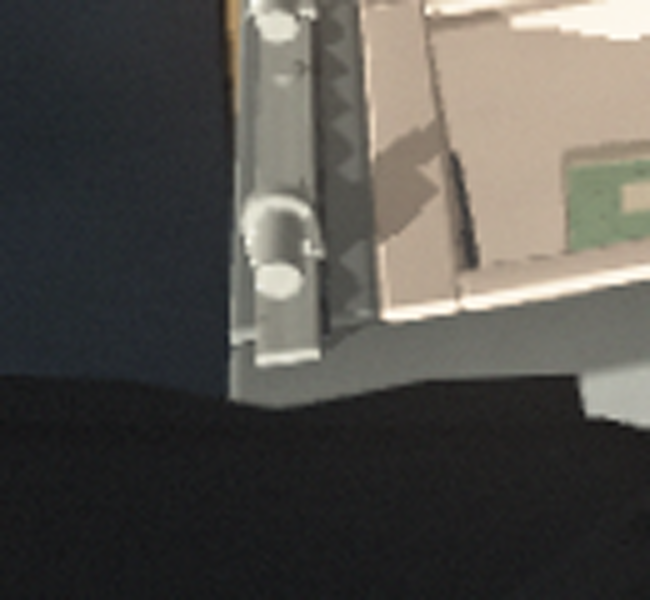

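```bash
cat > fit2.py <<'E'
from h import *
from scipy.optimize import least_squares
T,f=pickle.load(open('C.pkl','rb'))
b=.0012
def door(p,zt=.145):
    x,y,a=p; c,s=np.cos(a),np.sin(a); L=np.array([[-.0075+b,.0825-b],[.0075-b,.0825-b],[-.0075+b,-.0825+b],[.0075-b,-.0825+b],[0,-.0925-.011],[-.011,-.0925],[.011,-.0925]])
    W=np.c_[x+c*L[:,0]-s*L[:,1],y+s*L[:,0]+c*L[:,1],np.full(7,zt)]; W[4:,2]=zt-.011; return W
o=np.array([[175,203],[260,203],[577,318+700],[654,318+700],[611,367+700],[557,320+700],[665,320+700]])/5.-.5+[290,190]
o[2:,0]-=80
g=lambda p:(proj(f,door(p),T)-o).reshape(-1,2)*[[1,1]]*5+0 if 0 else np.r_[(proj(f,door(p),T)-o)[:5].ravel(),(proj(f,door(p),T)-o)[5:,0]]
r=least_squares(g,[.48,-.22,1.31]); print(r.x.round(4),g(r.x).round(1))
E
python3 fit2.py
```

```text
[ 0.4825 -0.224   1.3161] [ 0.4  0.2 -0.4  0.1  0.8  0.1 -1.6 -0.   0.2 -0.7  0.1  0.4]
```

```bash
python3 - <<'E'
from h import *
a=-.2547
movep([.4825,-.224,.22],rotv(a))
move_l([.4825,-.224,.118],.08)
sleep(.2);print(get_state()['contact_force'].round(2) if hasattr(get_state()['contact_force'],'round') else get_state()['contact_force'])
grab(70); sleep(.3); s=get_state(); print(s['clock'],s['finger_gap'],np.round(s['position'],4),np.round(s['contact_force'],2),np.round(s['wrist_torque'],3))
for c in ['scene','top']: save(c,c+'1.png')
E
```

```text
[0.3  0.15 0.5 ]
12.825 0.16161099401481974 [ 0.4826 -0.2242  0.1182] [-1.19 -0.74  2.37] [-0.223  0.074  0.037]
```

View pics/scene1.png

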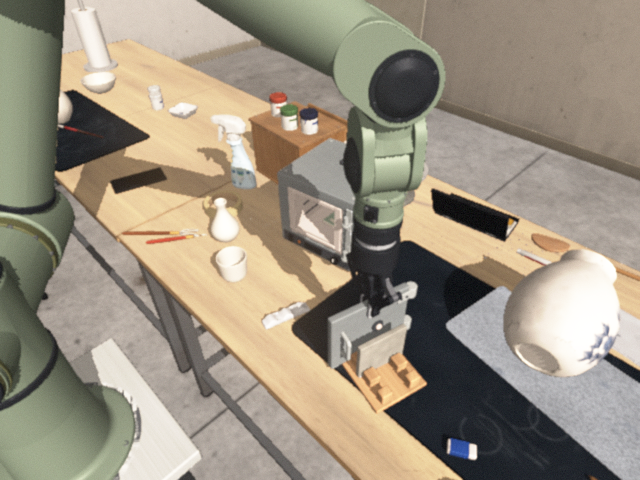

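```bash
cat >> h.py <<'E'
A0=-.04; KY=.13
PIN=np.array([.6011,-.057])
def tcp_for(bx,by,z,a=A0): return [bx-.0925*np.cos(a),by-.0925*np.sin(a),z]
KX=np.array([np.cos(KY),np.sin(KY)]); KYv=np.array([-np.sin(KY),np.cos(KY)])
def st(m=''):
    s=get_state(); print(m,round(s['clock'],2),np.round(s['position'],4),'F',np.round(s['contact_force'],2),'M',np.round(s['wrist_torque'],2),round(s['finger_gap'],4)); return s
E
python3 - <<'E'
from h import *
p=get_state()['position']
move_l([p[0],p[1],p[2]+.005],.03); sleep(.3); st('lift')
move_l([p[0],p[1],.205],.1); sleep(.3);st('up')
b=PIN-.07*KX
move_l(tcp_for(*b,.205),.12,rotv(A0)); sleep(.4); st('pre')
for c in ['scene','top','wrist']: save(c,c+'2.png')
pickle.dump(tpose(),open('T2.pkl','wb'))
E
```

```text
lift 13.55 [ 0.4825 -0.2241  0.123 ] F [-0.32  0.42 -4.49] M [-0.01  0.03 -0.01] 0.1631
up 14.82 [ 0.4825 -0.2241  0.2045] F [ 0.11 -0.33 -4.58] M [ 0.02 -0.04 -0.03] 0.1615
pre 16.77 [ 0.4393 -0.0625  0.205 ] F [ 0.37  0.62 -5.03] M [-0.03  0.02  0.05] 0.1599
```

View pics/scene2.png

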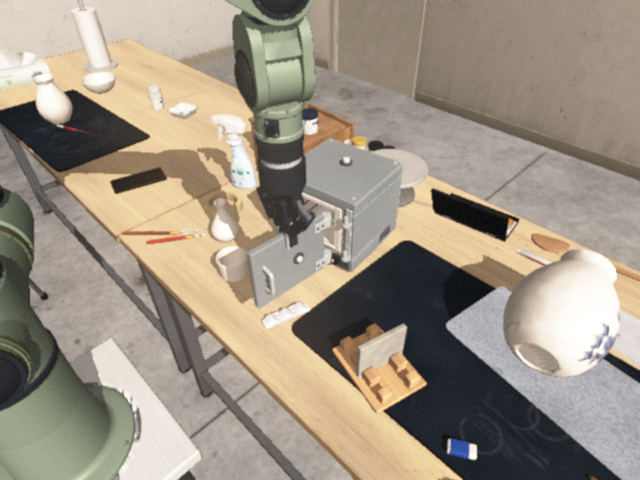

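View pics/top2.png

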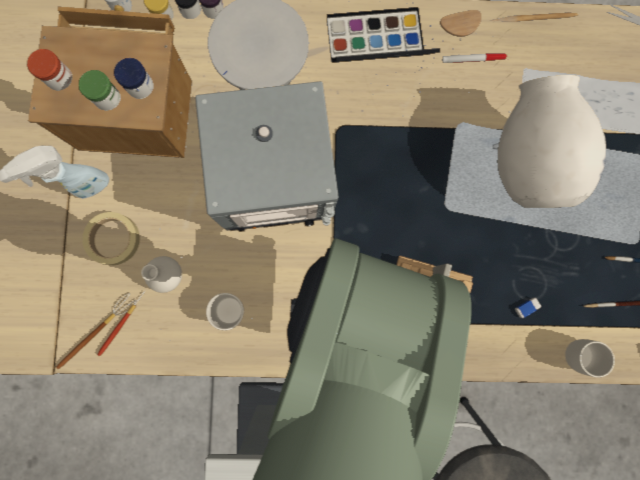

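View pics/wrist2.png

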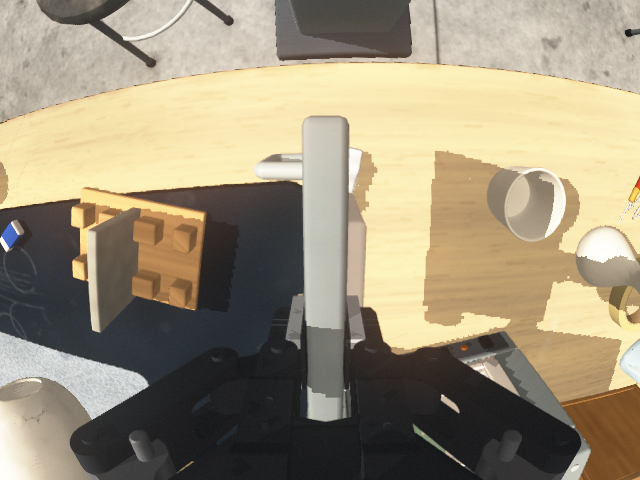

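```bash
python3 - <<'E'
from h import *
T,f=pickle.load(open('C.pkl','rb'));I=np.eye(4)
for x in (-.0075,0,.0075): print(proj(f,[x,-.0825,-.027],I),proj(f,[x,-.0813,-.027],I),proj(f,[x,-.0,-.027],I))
im=cv2.imread('pics/wrist2.png');cv2.imwrite('pics/w2z.png',cv2.resize(im[100:250,280:370],None,fx=4,fy=4,interpolation=cv2.INTER_CUBIC))
im=cv2.imread('pics/scene2.png');cv2.imwrite('pics/s2z.png',cv2.resize(im[180:310,240:400],None,fx=4,fy=4,interpolation=cv2.INTER_CUBIC))
E
```

```text
[[298.12174896 109.90407564]] [[298.14129572 113.76332717]] [[302.69466661 345.76000807]]
[[322.77089084 109.69737728]] [[322.76989994 113.56316616]] [[323.00566903 345.89311573]]
[[347.43894946 109.87020775]] [[347.41740982 113.73139603]] [[343.32764079 345.82302274]]
```

View pics/w2z.png

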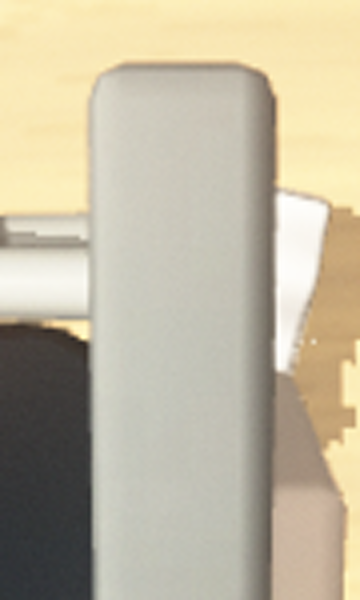

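View pics/s2z.png

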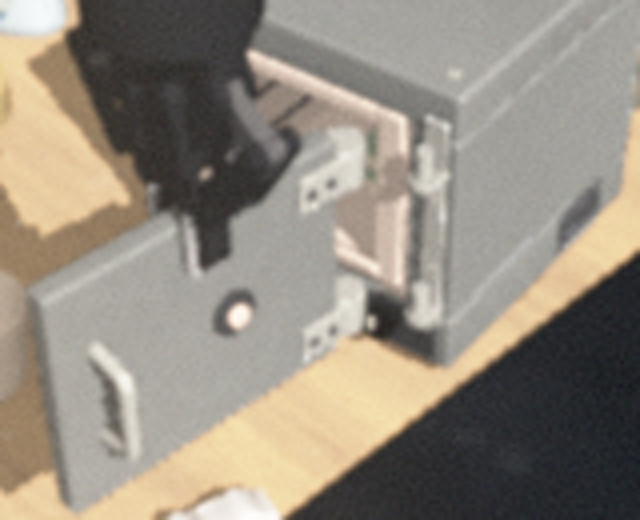

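```bash
python3 - <<'E'
from h import *
move_l(tcp_for(*(PIN-.04*KX),.198),.08)
move_l(tcp_for(*PIN,.198),.04); sleep(.2); st('over')
for c in ['scene']: save(c,c+'3.png')
h=move_l(tcp_for(*PIN,.172),.02,until_force=4); sleep(.1); st(h)
for c in ['scene']: save(c,c+'3b.png')
a=cv2.imread('pics/scene3.png')[170:310,240:400];b=cv2.imread('pics/scene3b.png')[170:310,240:400]
cv2.imwrite('pics/s3z.png',cv2.resize(np.hstack([a,b]),None,fx=2.5,fy=2.5,interpolation=cv2.INTER_CUBIC))
E
```

```text
over 18.8 [ 0.5071 -0.0534  0.1976] F [-5.39 -0.68 -2.46] M [-0.28  1.32 -0.05] 0.1615
True 19.65 [ 0.5049 -0.0531  0.1849] F [ 0.1  -0.28 -5.48] M [0.01 0.01 0.01] 0.1588
```

View pics/s3z.png

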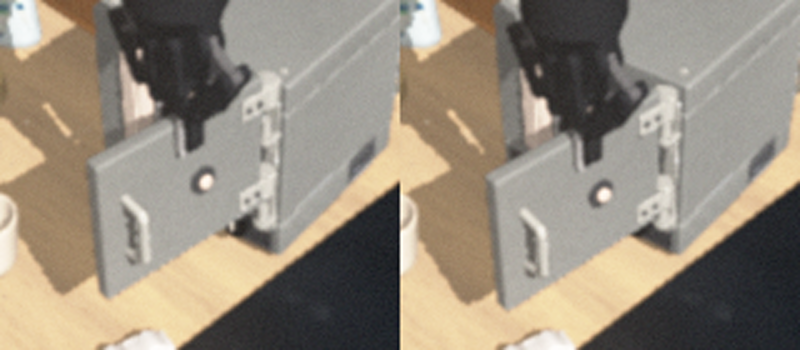

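```bash
python3 - <<'E'
from h import *
move_l([.5058,-.0533,.185],.02); sleep(.3); st('pos')
h=move_l([.5058,-.0533,.170],.015,until_force=4); s=st(h); sleep(.3); st('settle')
E
```

```text
pos 20.25 [ 0.5058 -0.0533  0.185 ] F [-0.06  0.86 -4.82] M [-0.01  0.02 -0.01] 0.1602
False 21.4 [ 0.5059 -0.0533  0.17  ] F [ 1.27 -0.84 -5.67] M [-0.03 -0.31 -0.03] 0.1602
settle 21.7 [ 0.5059 -0.0533  0.1701] F [ 1.28  0.11 -6.17] M [-0.1  -0.32 -0.06] 0.1584
```

```bash
python3 - <<'E'
from h import *
move_l([.5062,-.0533,.170],.01); sleep(.2); st('adj')
h=move_l([.5062,-.0533,.155],.012,until_force=5); s=st(h); sleep(.3); st('settle')
save('scene','scene4.png'); a=cv2.imread('pics/scene4.png')[170:310,240:400]; cv2.imwrite('pics/s4z.png',cv2.resize(a,None,fx=4,fy=4,interpolation=cv2.INTER_CUBIC))
E
```

```text
adj 22.15 [ 0.506  -0.0533  0.17  ] F [-0.39 -1.21 -4.8 ] M [-0.08  0.01 -0.  ] 0.1597
True 22.88 [ 0.5058 -0.0533  0.162 ] F [-0.37  1.39  2.92] M [-0.08 -0.5  -0.02] 0.1651
settle 23.18 [ 0.5058 -0.0533  0.1619] F [-0.2   0.61  5.82] M [ 0.01 -0.67  0.04] 0.1645
```

View pics/s4z.png

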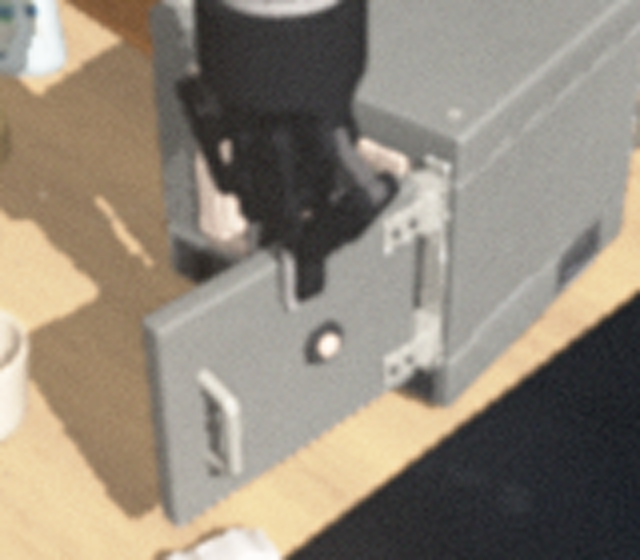

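```bash
python3 - <<'E'
from h import *
let_go(); sleep(.2); s=st('rel'); p=s['position']
move_l([p[0],p[1],.26],.1); st('up')
movep([.43,-.10,.28],rotv(-.04)); look('E',['door_top','door_bore'])
save('scene','scene5.png');save('top','top5.png')
# ik feasibility of arc
H=np.array([.6,-.057]); q0=get_state()['q']
for d in np.linspace(3.1,1.70,6):
    for a in (d-np.pi,):
        c=H+.13*np.array([np.cos(d),np.sin(d)])+.03*np.array([-np.sin(d),np.cos(d)])
        q=ik([*c,.17],rotv(a)); print(round(d,2),c.round(3),None if q is None else np.round(q,2))
a=cv2.imread('pics/scene5.png')[170:310,240:400]; cv2.imwrite('pics/s5z.png',cv2.resize(a,None,fx=4,fy=4,interpolation=cv2.INTER_CUBIC))
E
```

```text
rel 24.12 [ 0.5042 -0.053   0.1608] F [0.72 0.58 0.1 ] M [-0.04  0.02 -0.06] 0.9981
up 25.27 [ 0.5037 -0.0529  0.2593] F [-0.99  0.26 -0.3 ] M [-0.01 -0.01  0.02] 1.0025
E door_top [([390.4, 336.1], 0.81)]
E door_bore [([366.0, 346.8], 0.68)]
3.1 [ 0.469 -0.082] [-0.33  0.25 -0.47  0.85 -0.   -0.29]
2.82 [ 0.467 -0.044] [-0.25  0.23 -0.49  0.85  0.    0.07]
2.54 [ 0.476 -0.008] [-0.17  0.25 -0.47  0.85  0.    0.43]
2.26 [0.494 0.024] [-0.1   0.28 -0.43  0.86  0.    0.78]
1.98 [0.521 0.05 ] [-0.04  0.33 -0.36  0.89  0.    1.12]
1.7 [0.554 0.068] [-0.01  0.39 -0.27  0.92  0.    1.43]
```

View pics/s5z.png

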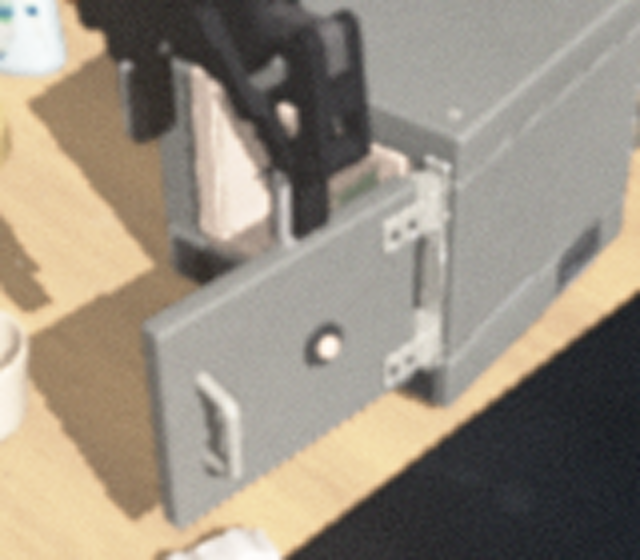

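View pics/E.png

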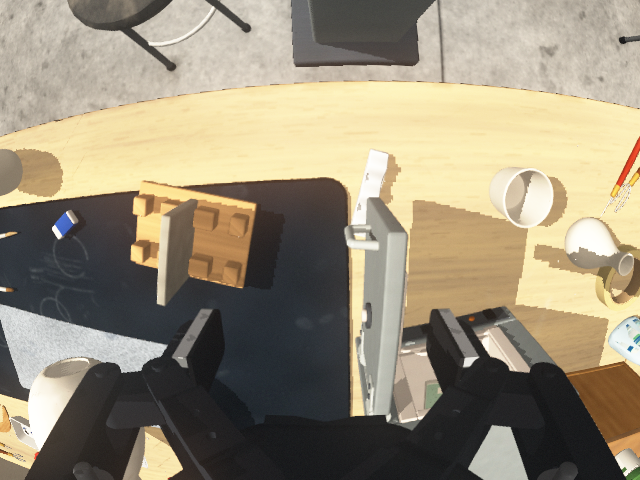

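```bash
cat >> h.py <<'E'
HG=np.array([.600,-.057])
def push(d,e,r=.13,z=.17):
    c=HG+r*np.array([np.cos(d),np.sin(d)])+e*np.array([-np.sin(d),np.cos(d)])
    return [c[0],c[1],z]
E
python3 - <<'E'
from h import *
d=np.pi+A0
grab(20)
p=push(d,.06); movep([p[0],p[1],.27],rotv(A0)); move_l(p,.12); sleep(.2); st('side')
h=move_l(push(d,.010),.025,until_force=2.0); sleep(.2); s=st(h)
v=np.array(s['position'][:2])-HG; print('e',v@[-np.sin(d),np.cos(d)],'r',v@[np.cos(d),np.sin(d)])
look('F',['door_top']); save('scene','scene6.png')
E
```

```text
side 28.5 [ 0.4682 -0.1119  0.1707] F [ 0.39  0.09 -0.53] M [-0.02 -0.02  0.  ] 0.0019
False 30.85 [ 0.4698 -0.0619  0.17  ] F [ 0.4  -0.15 -0.26] M [-0.13 -0.    0.01] 0.0039
e 0.010077192736559583 r 0.12992996277039082
F door_top [([339.2, 172.8], 0.56)]
```

View pics/F.png

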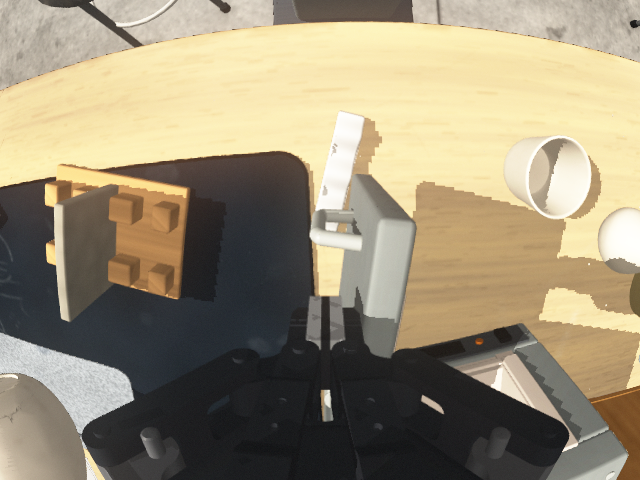

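```bash
cat > swing.py <<'E'
from h import *
a=KY
def e(d):
    ph=d-np.pi-a; return .0075+.0145*abs(np.cos(ph))+.011*abs(np.sin(ph))
move_l(push(3.02,e(3.02),z=.174),.03,rotv(a)); 
for d in np.arange(2.92,1.86,-.12):
    h=move_l(push(d,e(d),z=.174),.045,until_force=6)
    s=get_state()
    if h or abs(d-1.85)<.13: st(f'{d:.2f} {h}')
    if h: break
sleep(.3); st('end'); look('G',['door_top']); save('scene','scene7.png')
E
python3 swing.py
```

```text
1.96 False 36.15 [0.5306 0.0552 0.1739] F [-0.61 -0.64 -0.91] M [0.01 0.03 0.05] -0.0003
end 36.45 [0.5303 0.055  0.174 ] F [ 0.5  -0.23 -0.74] M [-0.    0.07 -0.04] 0.0031
G door_top []
```

View pics/G.png

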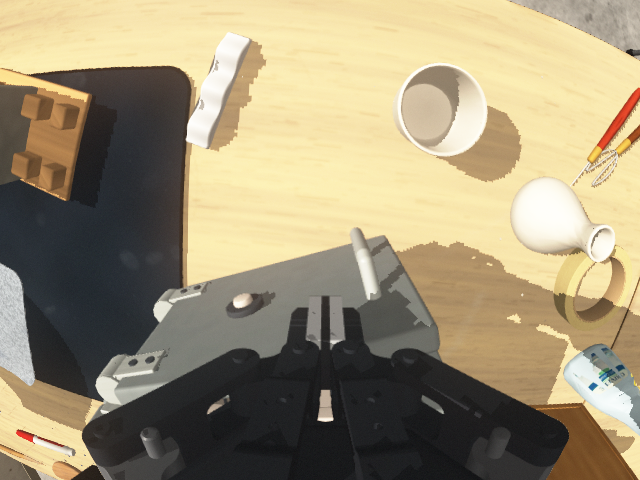

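View pics/scene7.png

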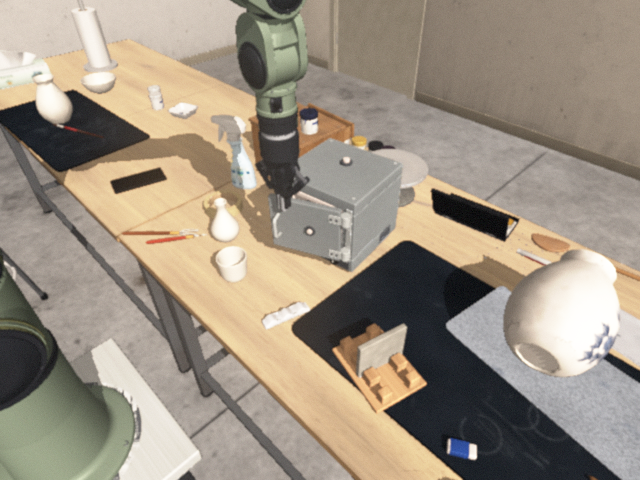

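```bash
python3 - <<'E'
from h import *
p=np.array(get_state()['position']); t=p+np.r_[KX*.06,0]
h=move_l(t.tolist(),.02,until_force=5); sleep(.2); s=st(h)
v=np.array(s['position'][:2])-HG; print('along kx',v@KX,'ky',v@KYv)
look('I',[]); save('scene','scene8.png')
a=cv2.imread('pics/scene8.png')[120:290,230:420]; cv2.imwrite('pics/s8z.png',cv2.resize(a,None,fx=4,fy=4,interpolation=cv2.INTER_CUBIC))
E
```

```text
True 38.78 [0.5619 0.0593 0.1729] F [ 1.68 -0.69  0.01] M [ 0.03  0.06 -0.05] 0.0021
along kx -0.022711500278451383 ky 0.12026086817330045
```

View pics/s8z.png

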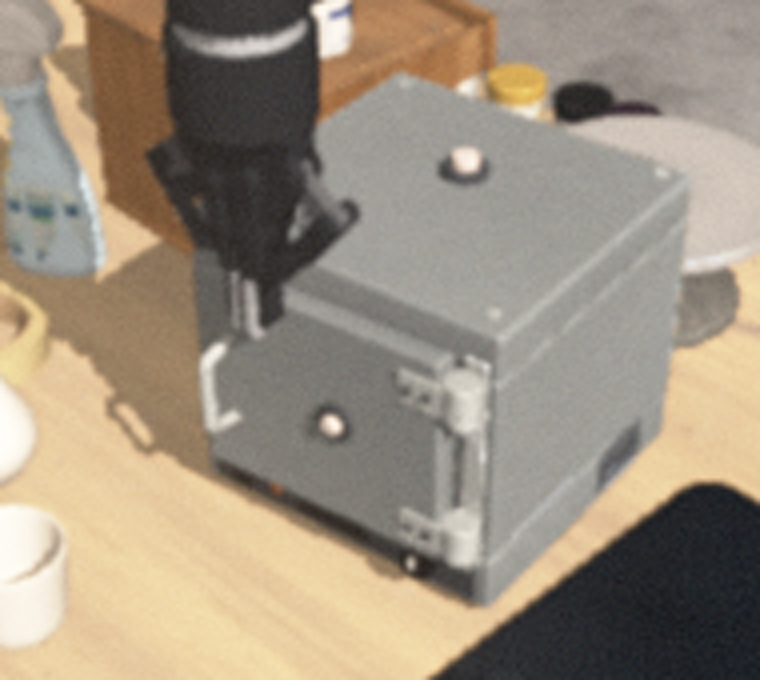

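View pics/I.png

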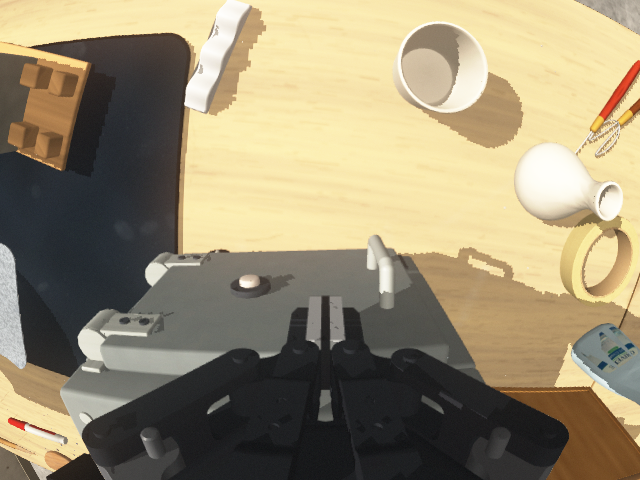

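```bash
python3 - <<'E'
from h import *
p=np.array(get_state()['position'])
for k in range(2):
    p=np.array(get_state()['position']); h=move_l((p+np.r_[KX*.012,0]).tolist(),.012,until_force=8); s=st(h)
    v=np.array(s['position'][:2])-HG; print('kx',v@KX)
sleep(.3); st('hold')
p=np.array(s['position']); move_l((p-np.r_[KX*.10,0]).tolist(),.05); 
p=np.array(get_state()['position']); move_l([p[0]-.03,p[1],.30],.12); sleep(.4); st('away')
look('J',['door_bore','door_top','kiln']); save('scene','scene9.png');save('top','top9.png')
a=cv2.imread('pics/scene9.png')[120:290,230:420]; cv2.imwrite('pics/s9z.png',cv2.resize(a,None,fx=4,fy=4,interpolation=cv2.INTER_CUBIC))
a=cv2.imread('pics/top9.png')[70:240,180:350]; cv2.imwrite('pics/t9z.png',cv2.resize(a,None,fx=3.5,fy=3.5,interpolation=cv2.INTER_CUBIC))
E
```

```text
True 39.62 [0.5622 0.0595 0.1724] F [ 0.39  0.06 -0.24] M [-0.04  0.05 -0.07] -0.0011
kx -0.022379662079270193
True 40.06 [0.5621 0.0597 0.1714] F [0.4  0.34 0.16] M [-0.03  0.01  0.  ] 0.0011
kx -0.022444706195281394
hold 40.36 [0.5617 0.0597 0.171 ] F [ 0.74 -0.05  0.41] M [-0.01 -0.02 -0.06] -0.0011
away 44.15 [0.4331 0.0468 0.2998] F [-0.78  0.06 -0.36] M [ 0.03 -0.03 -0.01] 0.005
J door_bore [([219.9, 329.0], 0.79), ([247.2, 185.3], 0.5)]
J door_top []
J kiln []
```

View pics/s9z.png

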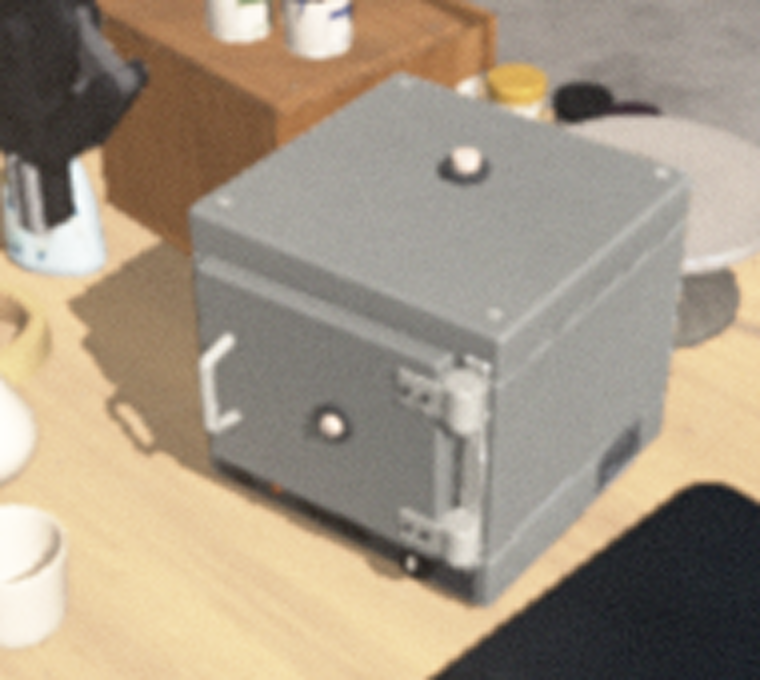

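View pics/t9z.png

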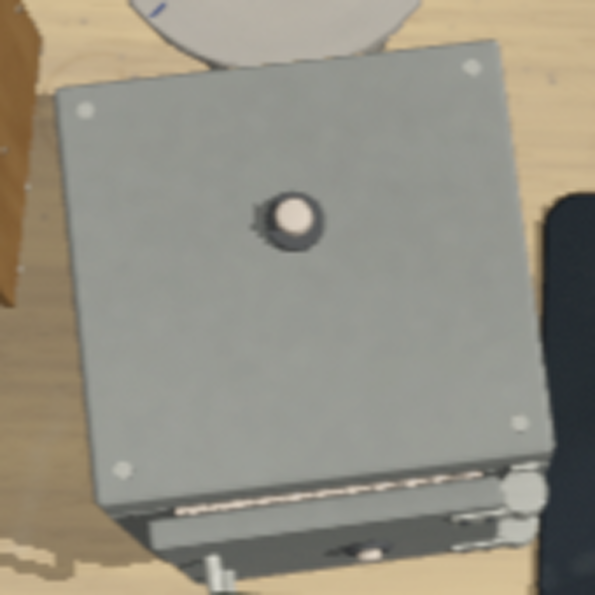

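View pics/J.png

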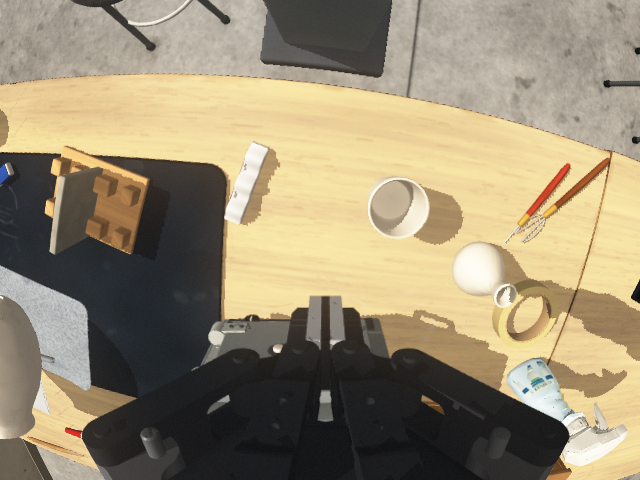

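```bash
python3 - <<'E'
from h import *
fs,ft=pickle.load(open('f0.pkl','rb'))
a=cv2.imread('pics/top9.png')[195:245,195:345]; cv2.imwrite('pics/t9y.png',cv2.resize(a,None,fx=5.3,fy=5.3,interpolation=cv2.INTER_CUBIC))
def yaw(p,q,z):
    c=lambda p:(180+p[0]/3.5-.5,70+p[1]/3.5-.5)
    P=atz(ray(ft,c(p)),z);Q=atz(ray(ft,c(q)),z);d=P-Q;return np.arctan2(-d[0],d[1])
print(yaw((98,503),(553,447),.205),yaw((58,89),(497,41),.205),yaw((152,523),(505,484),.19),yaw((155,549),(500,512),.19))
print(get_state()['clock'])
E
```

```text
0.15326030680745928 0.14918186644860776 0.13995577472744566 0.13610471472581062
44.75
```

View pics/t9y.png

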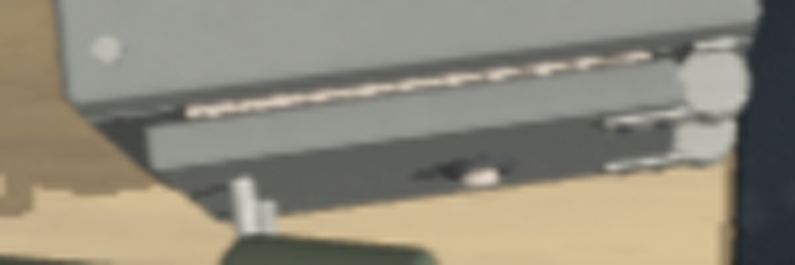

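```bash
python3 -c "
from h import *
st(); sign_off()"
```

```text
44.75 [0.4331 0.0468 0.3   ] F [ 0.59  1.28 -0.02] M [ 0.02 -0.02 -0.  ] -0.0066
the job is handed in; nothing more can be done
```

The kiln door is hung on both pins and swung shut. I handed the job in at about 45 s of the 72 s allowed.

**What I did**
- I pinched the door by its top edge, lifted it out of the rack and brought it in level from the front at about 80° open.
- I lowered it by feel onto both pins, seated it, released it, then pushed it shut with the closed fingers and backed away.

**Last checks**
- **Seating:** the knuckles slid past the pin tops. The door came down on the seats with its lower mouth at about z 0.062 m, about 1 mm above where the cameras had put the seat.
- **Shut:** two further pushes, each stopped by the force limit (8 N change), did not move the door. In the top view its front edge is parallel to the kiln's front to about 0.015 rad, which is within measuring error.
- **Released:** at hand-in the gripper was well clear of the door and the wrist force was near zero.
- **Surroundings:** the shelf, vase, brush rest and cup look unmoved in the pictures. I did not measure them.

**What disagreed**
- The first approach touched the kiln front with about 5 N, because the door sat 1–2 mm further forward in the grip than estimated. I backed off 2–3 mm before lowering.
- The fingers stopped about 4 mm short of where I predicted for a shut door. The force and picture checks both say it is against the seal, so I put this down to uncertain finger dimensions and small errors in my hinge and kiln-angle estimates.

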